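Sort left-hand and right-hand corner brackets into their trays

TASK

Sort the three loose aluminium corner brackets by handedness, mirror image from mirror image: left-hand ones into the tray whose screwed-on sample bracket is left-hand, right-hand ones into the tray with the right-hand sample, each lying flat on its base on the tray floor with its wall and tab upward. The bracket standing on end in the black stand must first be lifted out, laid down flat on its base on the open bench and let go, and only then picked up again and put in its tray. Leave the other things on the bench where they are, and let go of everything at the end.

Things in the scene. Friction and masses are not known exactly. Their poses are not given: they have to be found in the camera images.
- bracket_a: LEFT-HAND aluminium corner bracket, 80 g, 5 mm plate: base 64 (own x) by 38 mm (own y); long wall on one long edge (y +14 to +19) and end tab on one short end (x -32 to -27), both up to z = 30 mm. Origin: centre of the base's underside, z to the wall side. Base down and wall at the far edge, the tab is at the left. Starts flat on the bench, base down, turned any way.
- bracket_b: RIGHT-HAND bracket, mirror image of bracket_a: same origin, sizes and wall (y +14 to +19 mm), but the end tab is at own x +27 to +32 mm. Base down and wall at the far edge, the tab is at the right. Starts lying on its base on the bench, turned any way.
- bracket_c: RIGHT-HAND bracket, the same as bracket_b. Starts standing on end in the stand's pocket, tab end down: own x points down, own z along the stand's own x; its free top end is 70 mm above the bench. It can be pinched near the top across its 38 mm width (own y) and drawn straight up. Let go while leaning over on its base side, it falls flat on its base.
- stand: Fixed black block 75 (own x) by 80 (own y) by 28 mm high; origin at the centre of its underside, own x roughly away from the robot. A pocket in its top, 34 by 42 mm, floor 6 mm above the bench, holds the foot of the standing bracket with 2 mm play; that bracket's base is on the own -x side. The bench 60 to 150 mm beyond it (world +x) is clear once the lying brackets are gone.
- tray_left: Fixed grey open tray, origin under its centre. Inside 100 (own x) by 150 mm (own y), floor at z 5, rim at z 16 mm, walls 4 mm. A lip at its front (x -100 to -54) bears a fixed left-hand sample bracket, up to z 35 mm: long wall next to the tray, tab at the left end seen from the front (-x). Room for two brackets side by side, lengthwise along x, at y +38 and -38 mm.
- tray_right: Fixed grey open tray, origin under its centre. Inside 100 (own x) by 150 mm (own y), floor at z 5, rim at z 16 mm, walls 4 mm. A lip at its front (x -100 to -54) bears a fixed right-hand sample bracket, up to z 35 mm: long wall next to the tray, tab at the right end seen from the front (-x). Room for two brackets side by side, lengthwise along x, at y +38 and -38 mm.
- heat_sink: Bystander, loose: pale finned heat sink, 42x55x26 mm; origin at the centre of its underside. Not to be disturbed.
- tape_green: Bystander, loose: roll of green tape lying flat, 86 mm across, 18 mm high; origin at the centre of its underside. Not to be disturbed.
- calculator: Bystander, loose: black calculator, 130x78x15 mm; origin at the centre of its underside. Not to be disturbed.
- screwdriver_small: Bystander, loose: small screwdriver with a blue handle, 129 mm long, 13 mm high; origin at the centre of its underside. Not to be disturbed.
- connector_2: Bystander, loose: small cream-coloured connector block, 11x26x10 mm; origin at the centre of its underside. Not to be disturbed.
- esd_brush: Bystander, loose: thin black brush, 136 mm long, 10 mm high; origin at the centre of its underside. Not to be disturbed.
Not all that is in view belongs to the job. Leave any orange or red look-alike of the bracket_c alone.

How it is judged:
By the outcome, as a careful person would: the job done as asked, in the order asked, and still so for the second after the job is handed in, with the robot touching nothing.
It also fails if it takes over 72 s, if anything falls off the work surface, if the arm or the gripper's body presses on something with over 40 N, if the wrist force passes 120 N, or if a joint passes its speed limit or range.

ROBOT

A 6-joint arm with a two-finger parallel gripper is mounted at the origin on a cart in front of the work surface, level with it; the furniture and walls round the work are solid. World frame = base frame: x ahead of the robot, y to its left, z up, the work surface at z = 0. Lengths are in m, angles in degrees, forces in N, time in s.
With the tool pointing down it reaches from about 0.375 to 0.75 m from the base axis. Payload 9 kg.
Tool frame: the origin (TCP) lies where the fingers leave the gripper's body, on its centre line; the fingertips stand 73 mm ahead of it and the grasp point (between the pads) lies 54 mm ahead of it (robot.tip_reach is the distance from the TCP to the fingertips, in m); z points along the fingers, y is the line along which they close (so a half turn about z gives the same grasp; the last joint's range is limited). The gripper opens to 85 mm and grips with 20 to 120 N. Pads are 22 mm wide; open, the fingers measure 114 mm over their backs; the gripper's body (76 mm by 85 mm) begins 54 mm behind the grasp point. The pads swing forward as they close: fully open they stand 13 mm farther back than shut.
Start: joints at [53.016, 5.964, 5.575, 89.605, 0, 77.527], TCP at [0.249, 0.546, 0.304] pointing down, gripper open.
Joint ranges: [-171.21, 171.21], [-48.23, 106.86], [-62.78, 66.21], [-105.2, 120.99], [-86.42, 89.51], [-180, 180]. Speed limits (degrees/s): [127.2, 127.2, 147.25, 180, 180, 180].

INTERFACE

Orientations are given as [roll, pitch, yaw] about the fixed x, y, z axes, in that order (R = Rz(yaw) Ry(pitch) Rx(roll)).
In Python, from plant import robot gives the robot as it stands. Calls block until the motion is done:
- robot.move_pose(position, orientation): joint-space move of the TCP to a pose.
- robot.line_to(position, vel=0.15, rotation=None, guard=None): straight line of the TCP; rotation=None keeps the orientation; vel is the mean speed in m/s. With guard (N) it stops when the force on the tool has changed by that much, and returns True; else False.
- robot.goto_joints(angles): joint-space move.
- robot.set_gripper(opening): finger opening in m; the grip force is fixed at half the most; returns when the fingers have stopped.
- robot.pause(seconds).
- robot.ik(position, orientation): joint angles nearest the present ones, or None.
- robot.observe(): the state.
- robot.grab_frame(name): name is "side" or "top"; returns the picture (420x560x3 uint8, blue, green, red); there is no depth.
- robot.get_calibration(name): a dict with "vertical_fov" (degrees; the focal length in pixels is half the picture's height over the tangent of half this angle, whatever the lens; pixels are square), "cx", "cy" (the principal point, pixels), "rvec" (rotation vector, rad) and "tvec" (3), from world to camera coordinates, as OpenCV has them. Camera axes: x right, y down, z forward; pixel columns grow to the right and rows downward; lengths in m; the calibration is good to about 2 mm. A picture is of the moment at which its call begins. get_calibration takes no time and is no camera call.
A pose or a line that the arm cannot do raises robot.IKError and nothing moves.
- robot.job_done(): hands the job in; it is judged then, once.
The state is a dict: "time": time; "q": joint angles; "qvel": joint speeds; "joint_torque": joint torques, N m; "tool_pos": TCP position; "tcp_rot": TCP orientation; "ft_force": force on the tool from outside, world axes, zero at the start; "torque": the same for the moment, N m; "gripper_width": finger opening in m; "gripper_force": force on a finger pad.
Only numpy, scipy, OpenCV 4.12 (cv2) and the standard library are available. Lean on these libraries where they do the work, as an engineer would, in place of code of your own. Each camera call takes 0.05 s, during which the arm holds its last target. There are 200 camera calls.

## Working session

There is one attempt and no reset: what is moved stays moved. The work goes in short steps, each a Python script; the robot and the scene stay as the last script left them, time stands still between calls to the robot, and variables do not carry over. Pictures are saved under pics/ and viewed, at most 10 in all, crops included, and the job is handed in when it is done.

```bash
ls; mkdir -p pics; python3 - <<'E'
from plant import robot
import cv2
for n in("top","side"):
    f=robot.grab_frame(n); cv2.imwrite(f"pics/{n}0.png",f)
    cv2.imwrite(f"pics/{n}0b.png",cv2.resize(f,(800,600),interpolation=cv2.INTER_CUBIC))
    print(n,robot.get_calibration(n))
print(robot.observe())
E
```

```text
pics
top {'vertical_fov': 48.73150260764092, 'cx': 268.3996947324963, 'cy': 206.5777325343869, 'rvec': array([ 2.13643935, -2.12075389,  0.16300831]), 'tvec': array([0.05604602, 0.46915518, 1.50901116])}
side {'vertical_fov': 42.8216328177379, 'cx': 277.1856026521533, 'cy': 208.26871028330885, 'rvec': array([ 2.16885911, -0.02022895,  0.0328204 ]), 'tvec': array([-0.49706307,  0.07601612,  1.4467691 ])}
{'time': 0.1, 'q': array([5.30162796e+01, 5.99320084e+00, 5.53215309e+00, 8.96046990e+01,
       1.53514318e-03, 7.75282244e+01]), 'qvel': array([-0.02718271, -0.02445902,  0.14492582,  0.04608431,  0.03514212,
       -0.1332897 ]), 'joint_torque': array([ 6.43148931e-03, -5.58208823e+01,  5.04719639e+01,  1.31136316e-02,
       -2.80979020e-04, -7.55051531e-06]), 'tool_pos': array([0.24877205, 0.54576697, 0.30322657]), 'tcp_rot': array([-1.79936136e+02, -1.56974858e-02,  1.55488046e+02]), 'ft_force': array([ 0.26429996, -0.25255603, -0.61143807]), 'torque': array([-0.0251098 , -0.0551245 , -0.06457701]), 'gripper_force': 0.0, 'gripper_width': 0.08523220400229993}
```

View pics/top0b.png

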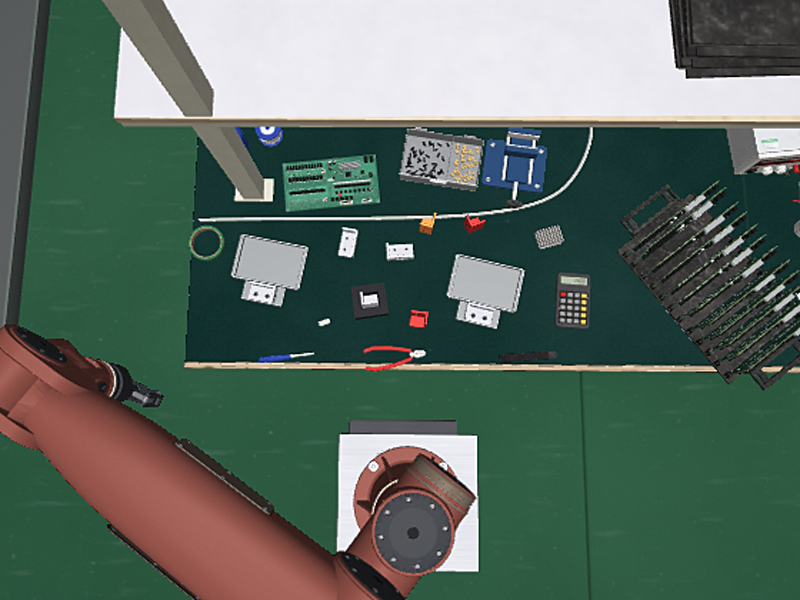

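View pics/side0b.png

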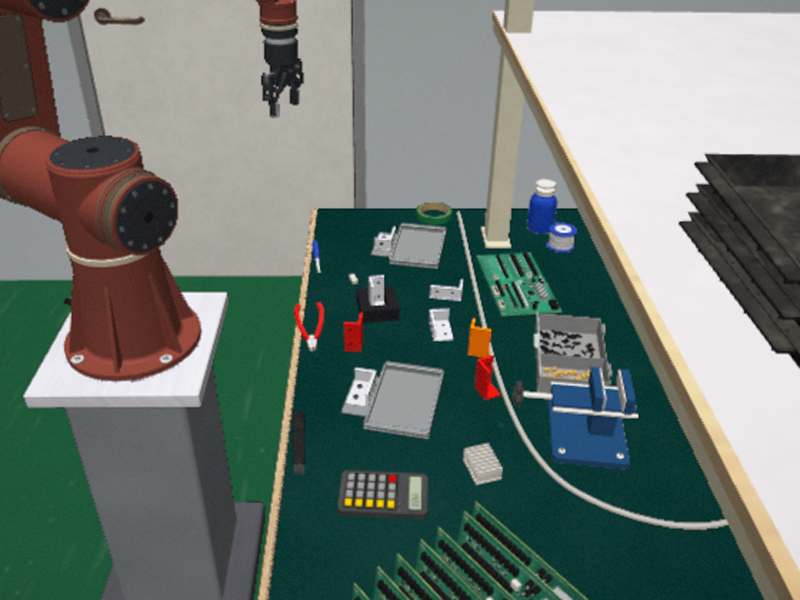

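The top view shows the left tray near (270,262), the right tray near (485,283), lying brackets at (347,242) and (400,251), and the stand at (370,300). I'll enlarge these areas.

```bash
python3 - <<'E'
import cv2,numpy as np
t=cv2.imread("pics/top0.png"); s=cv2.imread("pics/side0.png")
def c(im,x,y,w,h,k): return cv2.resize(im[y:y+h,x:x+w],None,fx=k,fy=k,interpolation=cv2.INTER_CUBIC)
A=np.hstack([c(t,235,155,60,75,8)[:, :480],c(s,245,190,80,55,4)[:220]]) if 0 else None
L=c(t,233,155,60,72,7)  #420x504
R=c(s,245,188,76,72,5)  #380x360
R=np.vstack([R,np.zeros((144,380,3),np.uint8)])
cv2.imwrite("pics/A.png",np.hstack([L,R]))
T=np.hstack([c(t,158,160,60,60,6),c(t,310,175,60,60,6)])
B=np.hstack([c(s,255,150,60,40,6),c(s,235,248,80,60,4)[:240]])
B=np.hstack([B,np.zeros((240,max(0,720-B.shape[1]),3),np.uint8)])[:,:720]
cv2.imwrite("pics/B.png",np.vstack([T,B]))
E
```

```text
(no output)
```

View pics/A.png

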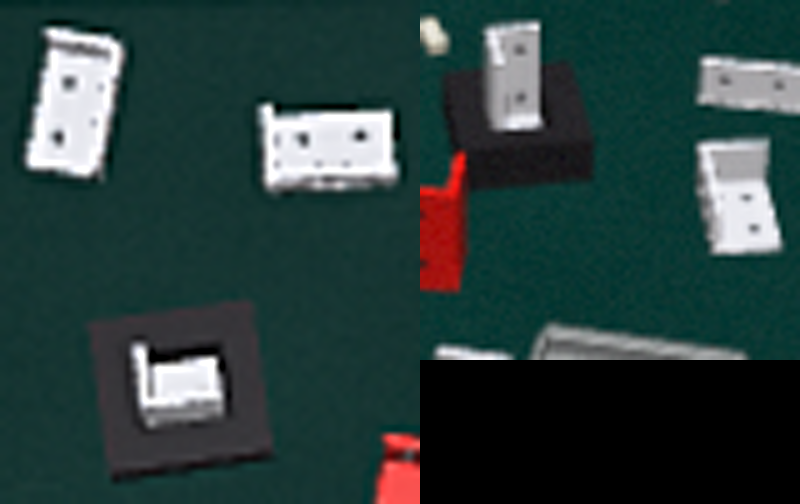

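View pics/B.png

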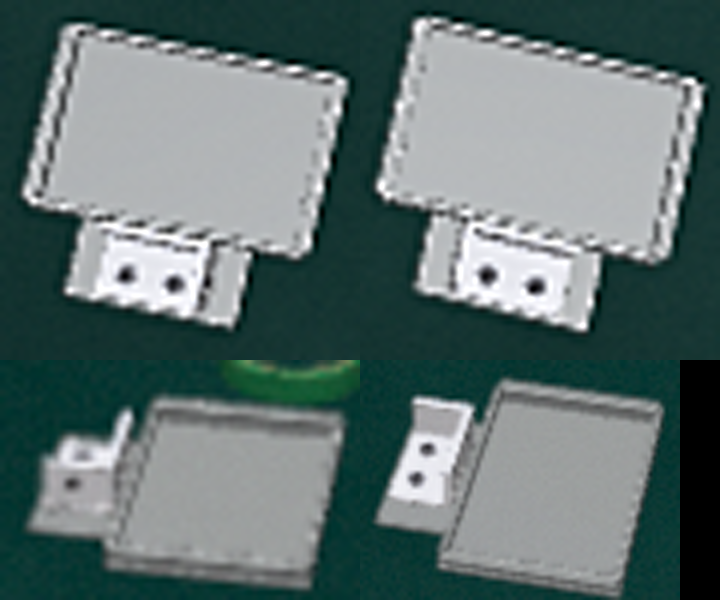

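The top crop shows bracket 1 (75,105) with its wall on the -y side and its tab at +x, so it is left-hand (a). Bracket 2 (330,150) has its wall at -x and its tab at +y, so it is right-hand (b). The sample on the world-left tray has its tab at -y, so that tray is tray_right. The world-right tray has its tab at +y, so it is tray_left. Next I'll measure poses by fitting silhouettes in both views.

```bash
cat > h.py <<'E'
import numpy as np, cv2
from scipy.optimize import minimize, least_squares
from scipy.spatial.transform import Rotation as Ro
from plant import robot
CAL={n:robot.get_calibration(n) for n in("top","side")}
def proj(n,P):
    c=CAL[n]; f=210/np.tan(np.radians(c["vertical_fov"]/2))
    K=np.array([[f,0,c["cx"]],[0,f,c["cy"]],[0,0,1]])
    return cv2.projectPoints(np.float64(P).reshape(-1,1,3),c["rvec"],c["tvec"],K,None)[0][:,0]
def box(x0,x1,y0,y1,z0,z1): return np.array([[x,y,z] for x in(x0,x1) for y in(y0,y1) for z in(z0,z1)])/1000
def bracket(s,cut=32): # s=-1 left, +1 right
    B=[box(-32,cut,-19,19,0,5),box(-32,cut,14,19,0,30)]
    if cut==32: B.append(box(*( (-32,-27) if s<0 else (27,32)),-19,19,0,30))
    return B
def render(n,B,R,t,win,S=8):
    x,y,w,h=win; m=np.zeros((h*S,w*S),np.uint8)
    for b in B:
        p=(proj(n,b@R.T+t)-[x,y]+.5)*S-.5
        cv2.fillConvexPoly(m,cv2.convexHull(np.round(p).astype(np.int32)),255)
    return cv2.resize(m,(w,h),interpolation=cv2.INTER_AREA)/255.
def whitemask(im,win,lo=60,hi=150):
    x,y,w,h=win; c=im[y:y+h,x:x+w].astype(float)
    m=np.clip((c.min(2)-lo)/(hi-lo),0,1)
    b=(m>.4).astype(np.uint8)
    nl,l,st,ce=cv2.connectedComponentsWithStats(b)
    k=1+np.argmax(st[1:,4]); b=(l==k).astype(np.uint8)
    cs,_=cv2.findContours(b,cv2.RETR_EXTERNAL,cv2.CHAIN_APPROX_NONE)
    f=np.zeros_like(b); cv2.drawContours(f,cs,-1,1,-1)
    f=cv2.morphologyEx(f,cv2.MORPH_CLOSE,np.ones((3,3),np.uint8))
    inn=cv2.erode(f,np.ones((3,3),np.uint8))
    return np.where(inn>0,1,np.where(cv2.dilate(f,np.ones((3,3),np.uint8))>0,m,0))
def fit(views,Rf,x0,z0=0.):
    """views: list (name, mask, win, boxes); Rf(yaw)->R ; returns x,y,yaw(deg), cost"""
    def cost(v):
        return sum(np.sum((render(n,B,Rf(v[2]),np.array([v[0],v[1],z0]),w)-m)**2) for n,m,w,B in views)
    best=None
    for d in(-8,0,8):
        s=np.array([x0[0],x0[1],x0[2]+d])
        r=minimize(cost,s,method="Nelder-Mead",options=dict(initial_simplex=s+np.array([[0,0,0],[.006,0,0],[0,.006,0],[0,0,6]]),xatol=1e-4,fatol=1e-3))
        if best is None or r.fun<best.fun: best=r
    return best.x,best.fun
flat=lambda yaw:Ro.from_euler("z",yaw,degrees=True).as_matrix()
M0=np.array([[0,0,1],[0,1,0],[-1,0,0.]])   # columns: own x->-Z, own y->Y, own z->X
stood=lambda yaw:flat(yaw)@M0
def ray(n,px,z):
    f=lambda v:(proj(n,[[v[0],v[1],z]])[0]-px)
    return least_squares(f,[.5,0]).x
E
cat > m1.py <<'E'
from h import *
t=cv2.imread("pics/top0.png"); s=cv2.imread("pics/side0.png")
def win(px,r=14): return (int(px[0]-r),int(px[1]-r),2*r,2*r)
def do(name,pt,ps,sgn,yaw,Rf=flat,z0=0,st=14,ss=14,cuts=32):
    wt,ws=win(pt,st),win(ps,ss); x0=[*ray("top",pt,.01+z0),yaw]
    mt,ms=whitemask(t,wt),whitemask(s,ws)
    v=[("top",mt,wt,bracket(sgn)),("side",ms,ws,bracket(sgn,cuts))]
    r,c=fit(v,Rf,x0,z0); print(name,r.round(4),"cost",round(c,1),"area",mt.sum().round(),ms.sum().round())
    for u in v: rr=fit([u],Rf,r,z0); print("   ",u[0],rr[0].round(4),round(rr[1],1))
do("a",(243,170),(312,203),-1,180)
do("b",(280,176),(308,227),1,90)
do("c",(258,210),(263,203),1,0,stood,.038,10,12,10)
o=lambda P,k,ox,oy:[((p[0]+.5)/k-.5+ox,(p[1]+.5)/k-.5+oy) for p in P]
def rect(name,px,X,Y,z):
    # corners order: far-left, far-right, near-right, near-left
    L=np.array([[X,Y,z],[X,-Y,z],[-X,-Y,z],[-X,Y,z]])
    f=lambda v:(proj("top",L@flat(v[2]).T+[v[0],v[1],0])-px).ravel()
    r=least_squares(f,[*ray("top",np.mean(px,0),z),-12],x_scale=[.01,.01,1]); print(name,r.x.round(4),"res px",r.fun.round(1))
rect("trayR(worldleft)",o([(68,24),(348,78),(303,258),(25,205)],6,158,160),.054,.079,.016)
rect("trayL(worldright)",o([(57,17),(345,85),(303,262),(18,192)],6,310,175),.054,.079,.016)
rect("stand",o([(90,323),(252,302),(274,455),(112,470)],7,233,155),.0375,.04,.028)
for n,p in dict(red=(418,318),orange=(427,225),red2=(473,223)).items(): print(n,ray("top",np.array(p)*.7,.02).round(3))
# shelf corner: top (115,122), side (495,12) at 800 scale
f=lambda v:np.r_[proj("top",[v])[0]-np.array([115,122])*.7,proj("side",[v])[0]-np.array([494,12])*.7]
r=least_squares(f,[.6,.5,.5]);print("shelf corner",r.x.round(3),r.fun.round(1))
print([ray("top",np.array([500,122])*.7,r.x[2]).round(3)])
E
python3 m1.py
```

```text
a [6.033000e-01 1.479000e-01 1.696883e+02] cost 12.8 area 215.0 228.0
    top [6.027000e-01 1.486000e-01 1.693693e+02] 4.9
    side [6.039000e-01 1.464000e-01 1.697299e+02] 2.7
b [5.83500e-01 2.20000e-02 9.25417e+01] cost 17.7 area 198.0 310.0
    top [5.82700e-01 2.29000e-02 9.36005e+01] 5.8
    side [5.84200e-01 2.09000e-02 9.40749e+01] 4.8
c [0.4473 0.0905 9.6798] cost 74.8 area 103.0 230.0
    top [0.4462 0.0914 8.9085] 3.9
    side [ 0.4574  0.0711 35.8428] 46.8
trayR(worldleft) [  0.5527   0.3342 -10.8542] res px [ 0.9  0.1 -1.2 -0.3 -0.5  0.1  0.8  0.1]
trayL(worldright) [  0.5049  -0.1819 -13.5849] res px [ 1.5 -0.3 -1.2 -0.7 -1.   0.3  0.8  0.8]
stand [0.4592 0.0926 7.7976] res px [ 0.  -0.2  0.4 -0.2  0.1 -0.3 -0.5  0.7]
red [ 0.418 -0.022]
orange [ 0.644 -0.044]
red2 [ 0.649 -0.154]
shelf corner [0.709 0.531 0.468] [ 0.1 -1.7 -2.   0.7]
[array([ 0.706, -0.148])]
```

```bash
cat >> h.py <<'E'
def off(pose,gx,gy):
    a=np.radians(pose[2]); return np.array([pose[0]+gx*np.cos(a)-gy*np.sin(a),pose[1]+gx*np.sin(a)+gy*np.cos(a)])
WY=.0165
def tell(s):
    o=robot.observe(); print(s,"t",round(o["time"],2),"w",round(o["gripper_width"]*1000,1),"pos",o["tool_pos"].round(4),"f",o["ft_force"].round(1),"q",o["q"].round())
def pick(pose,psi,zt=.009,gx=0.,hi=.16,op=.036):
    p=off(pose,gx,WY); R=[180,0,psi]
    robot.move_pose([*p,hi],R); robot.set_gripper(op)
    g=robot.line_to([*p,zt+.073],vel=.12,guard=15); tell("down hit=%s"%g)
    robot.set_gripper(0.); tell("gripped")
    robot.line_to([*p,hi],vel=.2); tell("lifted")
def place(pose,psi,zt=.009,gx=0.,hi=.16,op=.026):
    p=off(pose,gx,WY); R=[180,0,psi]
    robot.move_pose([*p,hi],R)
    robot.line_to([*p,zt+.073+.013],vel=.15)
    g=robot.line_to([*p,zt+.073+.005],vel=.03,guard=8); tell("placed hit=%s"%g)
    robot.set_gripper(op); robot.line_to([*p,hi],vel=.25); tell("released")
E
python3 - <<'E'
from h import *
pick([.6033,.1475,169.6],169.6)
if robot.observe()["gripper_width"]>.003:
    place([.5049,-.1819,166.4],166.4)
cv2.imwrite("pics/t1.png",robot.grab_frame("top")); cv2.imwrite("pics/s1.png",robot.grab_frame("side"))
E
```

```text
down hit=False t 3.46 w 35.6 pos [0.6008 0.1313 0.0828] f [ 0.9 -0.1 -0.7] q [  0.  13. -10.  67.   0.  11.]
gripped t 3.84 w 3.5 pos [0.601  0.1312 0.0831] f [-0.7 -0.6  6.2] q [  0.  13. -10.  67.  -0.  11.]
lifted t 4.38 w 3.7 pos [0.6002 0.1312 0.1595] f [ 0.3  0.1 -1.3] q [ 0. 10. -5. 75. -0. 11.]
placed hit=True t 6.59 w 3.6 pos [ 0.5018 -0.1985  0.0881] f [-0.4  0.7  4.7] q [-35.  -0. -23.  67.  -0. -22.]
released t 7.38 w 26.4 pos [ 0.5015 -0.1983  0.1611] f [-0.3 -0.1 -0.1] q [-35.  -3. -19.  74.  -0. -22.]
```

```bash
python3 - <<'E'
import cv2,numpy as np
t=cv2.imread("pics/t1.png"); s=cv2.imread("pics/s1.png")
A=cv2.resize(t[140:240,150:380],None,fx=3.4,fy=3.4,interpolation=cv2.INTER_CUBIC)
B=cv2.resize(s[150:315,205:350],None,fx=1.55*1,fy=1.55,interpolation=cv2.INTER_CUBIC)
C=cv2.resize(t[175:235,310:370],None,fx=4.2,fy=4.2,interpolation=cv2.INTER_CUBIC)
h=max(B.shape[0],C.shape[0]); p=lambda i,w:cv2.copyMakeBorder(i,0,h-i.shape[0],0,w-i.shape[1],0)
cv2.imwrite("pics/v1.png",np.vstack([A,np.hstack([p(B,B.shape[1]),p(C,A.shape[1]-B.shape[1])])]))
E
```

```text
(no output)
```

View pics/v1.png

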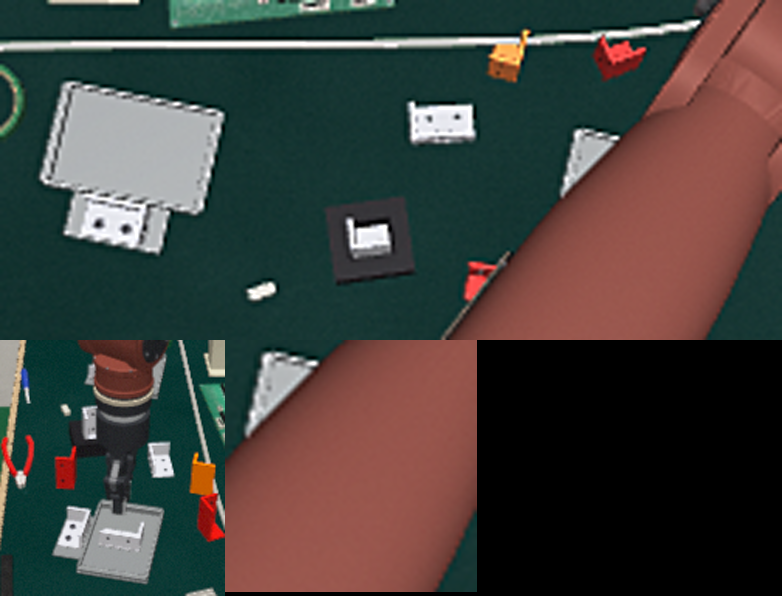

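The side crop shows bracket a lying flat in tray_left, wall at about (125,535) with the tab at its right end; nothing else moved. Next is b, then the grasp on c.

```bash
python3 - <<'E'
from h import *
pick([.5835,.022,93.3],93.3)
assert robot.observe()["gripper_width"]>.003
tr=[.5527,.3342,-10.85]
p=off(tr,0,.038); place([*p,169.15],169.15,hi=.15)
cv2.imwrite("pics/s2.png",robot.grab_frame("side"))
c=[.4455,.0912,8.2]; g=off(c,.006,0)
robot.move_pose([*g,.19],[180,0,188.2]); robot.set_gripper(.065)
cv2.imwrite("pics/t2.png",robot.grab_frame("top"))
h=robot.line_to([*g,.110],vel=.12,guard=12); tell("c down %s"%h)
robot.set_gripper(0.); tell("c gripped")
h=robot.line_to([*g,.19],vel=.12); tell("c up")
cv2.imwrite("pics/s3.png",robot.grab_frame("side"))
s2=cv2.imread("pics/s2.png");s3=cv2.imread("pics/s3.png")
z=lambda im,x,y,w,h,k:cv2.resize(im[y:y+h,x:x+w],None,fx=k,fy=k,interpolation=cv2.INTER_CUBIC)
cv2.imwrite("pics/v2.png",np.hstack([z(s2,240,130,100,120,4),z(s3,220,130,100,120,4)]))
E
```

```text
down hit=False t 10.04 w 35.8 pos [0.5675 0.021  0.0827] f [-0.7 -0.5  0.4] q [-11.   5. -19.  66.   0.  76.]
gripped t 10.43 w 3.8 pos [0.5677 0.0209 0.083 ] f [-0.7  1.4  7.4] q [-11.   5. -19.  66.  -0.  76.]
lifted t 10.97 w 3.2 pos [0.5668 0.0211 0.1591] f [-0.3  0.  -1.3] q [-11.   2. -14.  74.  -0.  76.]
placed hit=True t 13.08 w 3.6 pos [0.5576 0.3555 0.0881] f [-0.  -0.5  4.2] q [21. 20. -1. 69. -0. 32.]
released t 13.82 w 26.2 pos [0.5576 0.3557 0.1518] f [-0.4  0.5 -0.4] q [21. 18.  3. 75. -0. 32.]
c down False t 16.31 w 65.0 pos [0.4518 0.092  0.1107] f [-0.2  1.2 -0.5] q [ -5. -16. -35.  70.  -0. -13.]
c gripped t 16.67 w 37.1 pos [0.4521 0.092  0.1111] f [-1.7 -0.6  5.6] q [ -5. -16. -35.  70.   0. -13.]
c up t 17.48 w 36.7 pos [0.4511 0.0921 0.1892] f [ 0.3  0.  -1. ] q [ -5. -19. -29.  79.  -0. -13.]
```

View pics/v2.png

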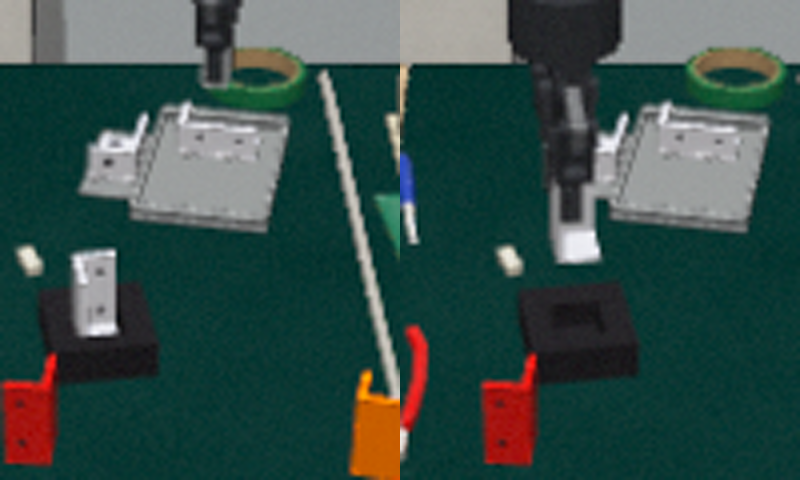

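Bracket b lies flat in tray_right, wall at about (220,140). Bracket c is out of the pocket and held upright. Next I'll lean it 50° onto its base side on the open bench and let go.

```bash
python3 - <<'E'
from h import *
th=np.radians(50); al=8.2; a=np.radians(al); h=np.array([np.cos(a),np.sin(a),0]); u=np.array([-np.sin(a),np.cos(a),0]); Z=np.array([0,0,1.])
R=Ro.from_rotvec(-th*u)*Ro.from_euler("xyz",[180,0,188.2],degrees=True)
e=R.as_euler("xyz",degrees=True); tz=R.as_matrix()[:,2]; n=np.cos(th)*h+np.sin(th)*Z
Pb=np.array([.603,.105,0])+.032*h+.001*Z
T=Pb-.105*tz+.006*n; print(e.round(1),tz.round(2),T.round(3))
for d in(.09,.0): print(robot.ik(list(T+d*Z),list(e)))
robot.move_pose(list(T+.09*Z),list(e)); tell("hover")
robot.line_to(list(T+.012*Z),vel=.12)
g=robot.line_to(list(T-.003*Z),vel=.025,guard=5); tell("touch %s"%g)
robot.set_gripper(.07); robot.pause(.2); tell("open")
robot.line_to(list(T+.07*Z-.06*h),vel=.2)
cv2.imwrite("pics/s4.png",robot.grab_frame("side"))
robot.move_pose([.47,.22,.20],[180,0,188.2]); tell("away")
t=robot.grab_frame("top"); s=robot.grab_frame("side"); cv2.imwrite("pics/t5.png",t); cv2.imwrite("pics/s5.png",s)
px=proj("top",[[.603,.105,.01]])[0]; ps=proj("side",[[.603,.105,.01]])[0]; print(px,ps)
z=lambda im,x,y,w,h,k:cv2.resize(im[y:y+h,x:x+w],None,fx=k,fy=k,interpolation=cv2.INTER_CUBIC)
cv2.imwrite("pics/v3.png",np.hstack([z(t,225,145,90,100,4.4),z(s,250,170,90,100,4.4)]))
E
```

```text
[ 180.    50.  -171.8] [ 0.76  0.11 -0.64] [0.559 0.099 0.073]
None
NoneTraceback (most recent call last):
  File "<stdin>", line 8, in <module>
plant.IKError: the arm cannot take that pose within its joint ranges
```

```bash
cat >> h.py <<'E'
def lean(deg,al,cx,cy,up=.001):
    th=np.radians(deg); a=np.radians(al); h=np.array([np.cos(a),np.sin(a),0]); u=np.array([-np.sin(a),np.cos(a),0]); Z=np.array([0,0,1.])
    R=Ro.from_rotvec(-th*u)*Ro.from_euler("xyz",[180,0,180+al],degrees=True)
    tz=R.as_matrix()[:,2]; n=np.cos(th)*h+np.sin(th)*Z
    T=np.array([cx,cy,up])+.032*h-.105*tz+.006*n
    return T,R.as_euler("xyz",degrees=True),h,tz
E
python3 - <<'E'
from h import *
Z=np.array([0,0,1.])
for deg in(30,40,50):
  for cx in(.60,.63):
    for al in range(-120,121,20):
        T,e,h,tz=lean(deg,al,cx,.1)
        q=[robot.ik(list(T+d*Z),list(e)) for d in(0,.04,.09)]
        if q[0] is not None: print(deg,cx,al,[k is not None for k in q],np.round(q[0]))
E
```

```text
30 0.6 -120 [True, True, True] [  7.  36.  16.  89. -24. 131.]
30 0.6 -100 [True, True, True] [  9.  26.   4.  78. -28. 112.]
30 0.6 -80 [True, True, True] [ 10.  15. -10.  65. -30.  89.]
30 0.6 -60 [True, True, True] [  9.   3. -23.  52. -28.  66.]
30 0.6 -40 [True, True, True] [  6.  -8. -35.  42. -21.  42.]
30 0.6 -20 [True, True, True] [  2. -17. -43.  36. -11.  19.]
30 0.6 0 [True, True, True] [ -4. -22. -47.  35.   2.  -3.]
30 0.6 20 [True, True, True] [ -9. -20. -46.  38.  14. -26.]
30 0.6 40 [True, True, True] [-13. -13. -39.  45.  24. -49.]
30 0.6 60 [True, True, True] [-15.  -3. -29.  56.  29. -73.]
30 0.6 80 [True, True, True] [-16.   9. -16.  68.  30. -97.]
30 0.6 100 [True, True, True] [ -15.   21.   -3.   80.   27. -118.]
30 0.6 120 [True, True, True] [ -12.   31.   10.   90.   22. -136.]
30 0.63 -120 [True, True, True] [  7.  41.  24.  91. -24. 131.]
30 0.63 -100 [True, True, True] [  9.  31.  10.  79. -28. 111.]
30 0.63 -80 [True, True, True] [  9.  20.  -4.  66. -30.  89.]
30 0.63 -60 [True, True, True] [  8.   8. -18.  52. -28.  65.]
30 0.63 -40 [True, True, True] [
[... 2841 characters left out ...]
20 [True, True, False] [ 12.  73.  62. 117. -35. 145.]
50 0.63 -100 [True, True, True] [ 15.  51.  30.  95. -44. 126.]
50 0.63 -80 [True, True, True] [ 17.  31.   2.  70. -49. 101.]
50 0.63 -60 [True, True, True] [ 17.  11. -23.  40. -48.  70.]
50 0.63 -40 [True, True, True] [ 13.  -7. -44.  17. -38.  41.]
50 0.63 -20 [True, True, True] [  6. -23. -60.   7. -20.  18.]
50 0.63 40 [True, True, True] [-22. -18. -52.  26.  42. -50.]
50 0.63 60 [True, True, True] [-24.   3. -32.  49.  50. -81.]
50 0.63 80 [True, True, True] [ -24.   24.   -8.   74.   48. -111.]
50 0.63 100 [True, True, True] [ -21.   42.   16.   95.   41. -133.]
50 0.63 120 [True, True, True] [ -17.   60.   41.  112.   31. -149.]
```

```bash
python3 - <<'E'
from h import *
Z=np.array([0,0,1.])
T,e,h,tz=lean(45,-35,.605,.10); e=list(e); print(T.round(3))
robot.move_pose(list(T+.09*Z),e); tell("hover")
robot.line_to(list(T+.012*Z),vel=.12)
g=robot.line_to(list(T-.003*Z),vel=.025,guard=5); tell("touch %s"%g)
robot.set_gripper(.07); robot.pause(.2); tell("open")
robot.line_to(list(T+.07*Z-.05*h),vel=.2)
robot.move_pose([.47,.25,.20],[180,0,150]); tell("away")
t=robot.grab_frame("top"); s=robot.grab_frame("side"); cv2.imwrite("pics/t5.png",t); cv2.imwrite("pics/s5.png",s)
print(proj("top",[[.605,.10,.01]])[0],proj("side",[[.605,.10,.01]])[0])
z=lambda im,x,y,w,h,k:cv2.resize(im[y:y+h,x:x+w],None,fx=k,fy=k,interpolation=cv2.INTER_CUBIC)
cv2.imwrite("pics/v3.png",np.hstack([z(t,225,145,90,100,4.4),z(s,250,170,90,100,4.4)]))
E
```

```text
[0.574 0.122 0.079]
hover t 18.37 w 36.8 pos [0.5734 0.1217 0.1688] f [ 0.7  0.2 -1. ] q [ 11. -24. -45.  34. -30.  36.]
touch True t 19.68 w 37.0 pos [0.574  0.1219 0.0789] f [-2.9  1.4  5.2] q [ 11. -16. -49.  22. -30.  36.]
open t 20.31 w 70.3 pos [0.5733 0.1218 0.0782] f [-0.3  0.6 -0.2] q [ 11. -16. -49.  22. -30.  36.]
away t 21.65 w 70.2 pos [0.4702 0.2492 0.1979] f [-0.4 -0.6 -0.3] q [ 14.  -5. -17.  79.  -0.  44.]
[257.10955823 168.9833634 ] [313.66834651 211.80216455]
```

View pics/v3.png

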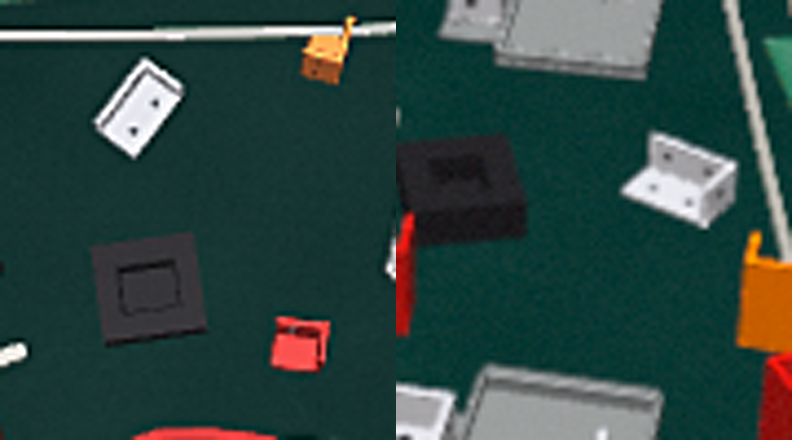

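Bracket c lies flat on its base, released, at top-crop (138,108), with its wall on the +y side and the tab at its far end. I'll fit its pose, pick it up and place it.

```bash
python3 - <<'E'
from h import *
t=cv2.imread("pics/t5.png"); s=cv2.imread("pics/s5.png")
w=lambda p,r:(int(p[0]-r),int(p[1]-r),2*r,2*r)
wt,ws=w((256,169),13),w((315,211),15)
v=[("top",whitemask(t,wt),wt,bracket(1)),("side",whitemask(s,ws),ws,bracket(1))]
r,c=fit(v,flat,[.605,.10,-35]); print(r.round(4),round(c,1))
for u in v: print(u[0],fit([u],flat,r)[0].round(4))
assert c<25
pick(r,r[2]+180)
assert robot.observe()["gripper_width"]>.003
p=off([.5527,.3342,-10.85],0,-.038); place([*p,-10.85],169.15,hi=.15)
robot.move_pose([.42,.10,.25],[180,0,169]); robot.pause(.3); tell("end")
t=robot.grab_frame("top"); s=robot.grab_frame("side"); cv2.imwrite("pics/t6.png",t); cv2.imwrite("pics/s6.png",s)
z=lambda im,x,y,w,h,k:cv2.resize(im[y:y+h,x:x+w],(int(w*k),int(h*k)),interpolation=cv2.INTER_CUBIC)
cv2.imwrite("pics/v4.png",np.vstack([z(t,125,140,250,115,3.2),np.hstack([z(s,255,145,80,46,5),z(s,235,248,80,46,5)])]))
E
```

```text
[  0.6046   0.1023 -36.6184] 8.4
top [  0.6037   0.103  -36.2452]
side [  0.6051   0.1017 -36.8242]
down hit=False t 23.8 w 35.9 pos [0.6149 0.1155 0.0828] f [ 0.4 -0.2  0.2] q [-1. 15. -8. 67.  0. 35.]
gripped t 24.18 w 3.6 pos [0.6151 0.1155 0.083 ] f [-1.8 -1.2  5.8] q [-1. 15. -8. 67. -0. 35.]
lifted t 24.73 w 3.2 pos [0.6143 0.1155 0.1594] f [ 1.   0.3 -1.2] q [-1. 12. -3. 75.  0. 35.]
placed hit=True t 26.42 w 3.0 pos [0.5495 0.3133 0.088 ] f [-0.1 -0.3  4.7] q [18. 16. -6. 68. -0. 29.]
released t 27.16 w 25.8 pos [0.5494 0.3134 0.1517] f [-0.7 -0.1 -1.4] q [18. 13. -3. 74.  0. 29.]
end t 28.5 w 26.2 pos [0.4201 0.1004 0.2497] f [-0.3 -0.4 -0.2] q [ -4. -25. -28.  87.   0.   7.]
```

View pics/v4.png

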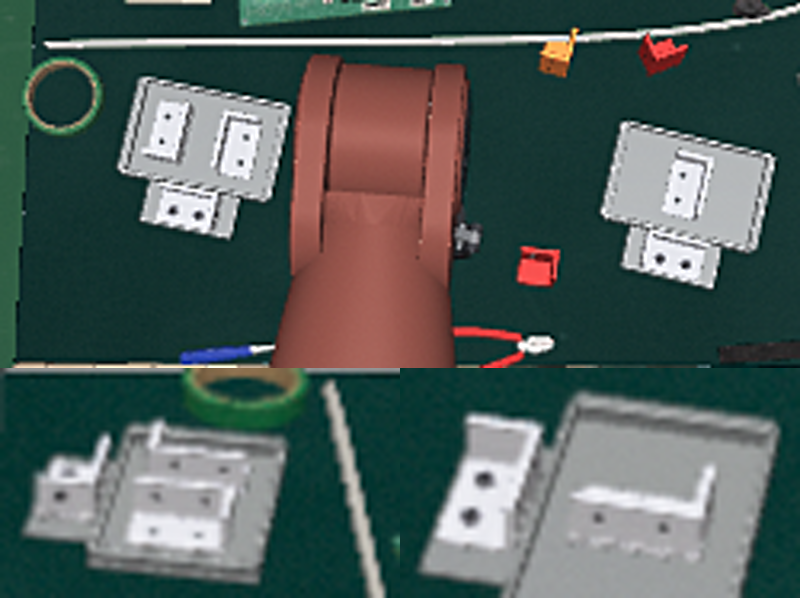

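Both right-hand brackets lie flat in tray_right, top-view (167,130) and (240,145). The left-hand one lies flat in tray_left at (688,187), and the bystanders in view haven't moved. Handing in.

```bash
python3 -c "
from plant import robot
print(robot.job_done())"
```

```text
the job is handed in; nothing more can be done
None
```

The job is handed in after about 28.5 s: bracket_a is in tray_left, and bracket_b and bracket_c (first laid flat on the bench and let go) are in tray_right, all flat on their bases with the gripper clear.

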